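# Still a hanging canister over the receiving well

## Robot

A 6-joint arm with a two-finger parallel gripper is mounted at the origin on the work surface. World frame = base frame: x ahead of the robot, y to its left, z up, the work surface at z = 0. Lengths are in m, angles in rad, forces in N, time in s.
With the tool pointing down it reaches from about 0.35 to 0.775 m from the base axis. Payload 5.5 kg.
Tool frame: the origin (TCP) lies midway between the tips of the shut fingers; the grasp point (between the pads) lies manip.grip_point_offset behind it (manip.grip_point_offset is the distance from the TCP to the grasp point, in m); z points along the fingers, y is the line along which they close (so a half turn about z gives the same grasp; the last joint's range is limited). The gripper opens to 85 mm and grips with 20 to 120 N. Pads are 22 mm wide; open, the fingers measure 114 mm over their backs; the gripper's body (76 mm by 85 mm) begins 54 mm behind the grasp point. The pads swing forward as they close: fully open they stand 13 mm farther back than shut.
Start: joints at [-1.416, 0.313, 0.046, 1.304, 0, 1.431], TCP at [0.167, -0.55, 0.231] pointing down, gripper open.
Joint ranges: [-2.76, 2.76], [-0.86, 1.69], [-1.03, 1.26], [-2.2, 2.34], [-1.47, 1.5], [-3.14, 3.14]. Speed limits (rad/s): [2.57, 2.57, 3.14, 3.14, 3.14, 3.14].

## Interface

Orientations are given as a unit quaternion [w, x, y, z].
In Python, from cell import manip, grab_frame, find_in, trace gives the robot as it stands. The module is installed in compiled form; this text tells all that it offers.
- The arm moves only by the shell command python3 -m handwheel 'ROWS'. ROWS is text: rows parted by semicolons, each of 5 numbers parted by spaces: the shift along the tool's x, y, z in mm, then the turn about the tool's z in degrees, then the opening, from 0 (shut) to 1 (fully open). A call has 1 to 12 rows; each row shifts and turns the commanded pose from where the row before left it, along the tool's axes as they then stand; what a row does not reach is not made up. A row lasts 1/10 s, in which the tool goes at most 50 mm and 8.59 degrees, less where a joint would pass 70% of its speed; a pose out of reach is approached as far as the arm can. A call is refused whole if a number of a shift passes 50 or a number of a turn 8.59, either way. A call with a gripper value outside its range is refused whole. The fingers move at their own pace and stop on an object; the grip force is fixed at half the most. Time passes only in rows, so rows that do not move let the fingers close. It gives the time, the measured TCP pose, the force, the opening and the grip force at its end, in the units of the state.
- manip.read_state(): the state, without advancing time (a new reading comes with each control period).
- grab_frame(name): name is "scene" or "top"; returns a dict with "color" (480x640x3 uint8, blue, green, red), "fx", "fy", "cx", "cy" (pixels), "R" (3x3) and "t" (3): a world point X has camera coordinates R X + t. Camera axes: x right, y down, z forward; pixel columns grow to the right and rows downward; lengths in m; the calibration is good to about 2 mm. A picture is of the moment at which its call begins. There is no depth.
- manip.job_done(): hands the job in; it is judged then, once.
Trained networks look in a picture, given as the dict that the camera call returned (one of the last four; its "shot" number tells which), for a name from the list of things; names that differ only in an ending like _2 or _b are one class to them, and where a whole thing is asked for, a point or a joint stands for the part that bears it (a point fixed in the world has none). Each returns a list of dicts, best first, with "score" (0 to 1); they miss things now and then, are a little off and sometimes report something else, mostly with a low value. They report only what shows in the picture. A call takes as long as a camera call. They do not tell look-alikes from the thing itself.
- find_in(picture, name): "centre" ([x, y, z] in m, in world coordinates, good to about 4 mm: the middle of the surface that is visible of it).
- trace(picture, name): "pixels" (480x640 bool, what is visible of it).
The state is a dict: "time": time; "q": joint angles; "dq": joint speeds; "joint_torque": joint torques, N m; "tool_pos": TCP position; "orientation": TCP orientation; "ft_force": force on the tool from outside, world axes, zero at the start; "ft_torque": the same for the moment, N m; "grip_width": finger opening in m; "gripper_force": force on a finger pad.
Only numpy, scipy, OpenCV 4.12 (cv2) and the standard library are available. Lean on these libraries where they do the work, as an engineer would, in place of code of your own. Each camera call takes 0.05 s, during which the arm holds its last target. There are 200 camera calls.

## Task

Take the trolley by its knob, draw the hanging steel canister out of its parking cradle and along the rail, and bring it to rest hanging centred over the round well of the white block, so that it could be lowered straight in. Stop it swinging and keep it there for five seconds, then let go of the knob and leave it hanging still over the well. Do not touch the canister itself, let it swing wildly, or disturb the flask, jar and dishes standing around the well.

Things in the scene. Friction and masses are not known exactly. Their poses are not given: they have to be found in the camera images.
- rig: Fixed transfer rail: two parallel aluminium bars 660 mm long, 24 mm either side of the centre line, tops 308 mm above the table, on two end posts. Origin on the table under the middle of the rail; its y axis runs along the rail, z up. The trolley travels along the rig's -y, away from the parking cradle that stands under the rail at y = +200 mm.
- cradle (a point): Where the centre of the canister's foot hangs at the start, 58 mm above the table; axes as the rig's. The cradle: a white block 70 x 60 mm, 48 mm high, fixed, with two round steel bars (8 mm thick, along the rig's x, 14 mm either side of this point, tops 55.3 mm above the table); the foot hangs free between them.
- trolley (a joint): Travel of the trolley along the rail in m, 0 parked above the cradle (the start), growing as it moves along the rig's -y, stops at -0.01 and 0.44. Trolley 0.3 kg; rolling friction about 1 N keeps it where it is left, viscous drag 1 N s/m.
- knob (a point): Centre of the trolley's black knob, an upright block 30 x 30 mm and 35 mm high, to be gripped from above; this point is 332.5 mm above the table, the knob's top 350 mm, the trolley plate under the knob (76 mm across the rail, 60 mm along it) has its top at 315 mm. x, y, z axes as the rig's.
- canister: Hanging steel canister: cup 50 mm in diameter, 66 mm high, on a stiff 8 mm rod, with a ball foot below; 0.35 to 0.7 kg. Origin at its pivot in the trolley, 312 mm above the table (always), directly below the knob; z up along the rod. Swings only in the vertical plane of the rail, period about 0.94 s (as a simple pendulum of 220 mm), almost undamped (10 s take a fifth off a swing).
- foot (a point): Centre of the ball foot (16 mm in diameter), 254 mm below the pivot, 58 mm above the table when plumb. Drawn out, it catches behind the cradle's bar, the canister leans back up to about 0.2 rad, and at about 65 mm of trolley travel the foot slips over the bar and swings freely, about 50 mm either way.
- well_hole0 (a point): Centre of the mouth of the well: a round hole 76 mm in diameter, 32 mm deep, in the top of the low white block (150 x 130 mm, 40 mm high, fixed). It lies under the rail's centre line, 240 to 340 mm of trolley travel from the cradle. z up.
- flask: Small amber bottle, 34 mm in diameter, 100 mm tall, standing under the rail 115 mm beyond the well. Origin at the centre of its underside.
- jar: Clear jar, 54 mm in diameter, 60 mm tall, standing beside the block on the side away from the robot. Origin at the centre of its underside.
- dishes: Stack of two clear culture dishes, 88 mm in diameter, 29 mm tall, on the side of the rail away from the robot. Origin at the centre of its underside.
Not all that is in view belongs to the job. Of the things like the part that bears well_hole0, leave any that is orange or turquoise; of the rest the larger one is meant.

How it is judged:
By the outcome, as a careful person would: the job done as asked, in the order asked, and still so for the second after the job is handed in, with the robot touching nothing.
It also fails if it takes over 45 s, if anything falls off the work surface, if the arm or the gripper's body presses on something with over 40 N, if the wrist force passes 120 N, or if a joint passes its speed limit or range.

## Working session

There is one attempt and no reset: what is moved stays moved. The work goes in short steps, Python scripts to look and compute and a shell command to move; the robot and the scene stay as the last step left them, time stands still between calls to the robot, and variables do not carry over. Pictures are saved under pics/ and viewed, at most 10 in all, crops included, and the job is handed in when it is done.

```bash
mkdir -p pics
cat > h.py <<'E'
import numpy as np, cv2
from cell import manip, grab_frame, find_in, trace
def ray(p,u,v):
    R=np.array(p["R"]);t=np.array(p["t"])
    return -R.T@t, R.T@np.array([(u-p["cx"])/p["fx"],(v-p["cy"])/p["fy"],1])
def atz(p,u,v,z):
    c,d=ray(p,u,v); return c+d*(z-c[2])/d[2]
def proj(p,X):
    c=np.array(p["R"])@np.array(X)+np.array(p["t"]); return [p["fx"]*c[0]/c[2]+p["cx"],p["fy"]*c[1]/c[2]+p["cy"]]
def tri(p,a,q,b):
    A=[];B=[]
    for (c,d) in (ray(p,*a),ray(q,*b)):
        d=d/np.linalg.norm(d);M=np.eye(3)-np.outer(d,d);A.append(M);B.append(M@c)
    return np.linalg.solve(sum(A),sum(B))
E
python3 - <<'E'
from h import *
np.set_printoptions(precision=4,suppress=True)
s=manip.read_state();print(s["time"],s["tool_pos"],s["orientation"],manip.grip_point_offset)
for n in("scene","top"):
    p=grab_frame(n);cv2.imwrite(f"pics/{n}0.png",p["color"]);print(n,p["fx"],np.array(p["R"]).tolist(),p["t"])
    for k in("knob","trolley","well_hole0","canister","foot","flask","jar","dishes","cradle","rig"):
        try:
            print(k,[(np.round(o["centre"],3).tolist(),round(o["score"],2),np.round(proj(p,o["centre"])).tolist()) for o in find_in(p,k)[:4]])
        except Exception as e: print(k,e)
E
```

```text
0.0 [ 0.167  -0.5497  0.2304] [-0.0009  0.9892  0.1469 -0.    ] 0.0187
scene 584.3524849644236 [[-0.5355454736851112, 0.8444488731392749, 0.009856280698038304], [0.4482085259653029, 0.2941046699287821, -0.8441632308849352], [-0.7157514672478148, -0.4476701283086585, -0.5359956094528284]] [ 0.3985 -0.0074  1.6883]
knob [([0.475, 0.185, 0.296], 0.8, [487.0, 239.0]), ([0.532, -0.248, 0.05], 0.74, [287.0, 282.0])]
trolley [([0.479, 0.185, 0.296], 0.93, [486.0, 240.0])]
well_hole0 [([0.34, -0.2, 0.03], 0.77, [345.0, 257.0]), ([0.631, -0.515, 0.037], 0.73, [176.0, 271.0]), ([0.507, -0.13, 0.04], 0.62, [334.0, 297.0]), ([0.359, 0.014, 0.031], 0.56, [417.0, 288.0])]
canister [([0.478, 0.182, 0.118], 0.96, [472.0, 312.0]), ([0.618, 0.123, 0.029], 0.53, [412.0, 373.0])]
foot [([0.476, 0.182, 0.126], 0.85, [473.0, 308.0])]
flask [([0.532, -0.246, 0.049], 0.87, [287.0, 283.0]), ([0.482, 0.169, 0.293], 0.34, [477.0, 239.0])]
jar [([0.641, -0.132, 0.042], 0.74, [301.0, 328.0])]
dishes [([0.617, 0.119, 0.031], 0.93, [411.0, 371.0])]
cradle [([0.483, 0.173, 0.29], 0.98, [479.0, 241.0])]
rig [([0.485
[... 324 characters left out ...]
5236  1.1475]
knob [([0.458, 0.172, 0.317], 0.86, [127.0, 251.0])]
trolley [([0.455, 0.172, 0.315], 0.67, [128.0, 253.0])]
well_hole0 [([0.621, -0.522, 0.035], 0.91, [464.0, 197.0]), ([0.349, 0.004, 0.025], 0.87, [243.0, 313.0]), ([0.317, -0.2, 0.027], 0.74, [330.0, 327.0]), ([0.494, -0.141, 0.036], 0.73, [305.0, 250.0])]
canister [([0.451, 0.174, 0.13], 0.74, [158.0, 265.0])]
foot [([0.482, 0.089, 0.307], 0.54, [176.0, 239.0])]
flask [([0.512, -0.251, 0.065], 0.41, [352.0, 241.0])]
jar [([0.62, -0.146, 0.059], 0.89, [307.0, 196.0])]
dishes [([0.603, 0.114, 0.032], 0.67, [198.0, 206.0])]
cradle [([0.478, 0.092, 0.306], 0.87, [174.0, 241.0])]
rig [([0.478, 0.088, 0.31], 0.88, [176.0, 240.0])]
```

View pics/scene0.png

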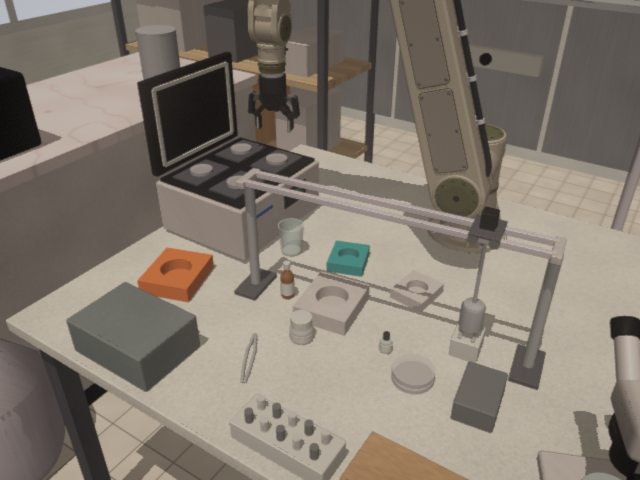

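View pics/top0.png

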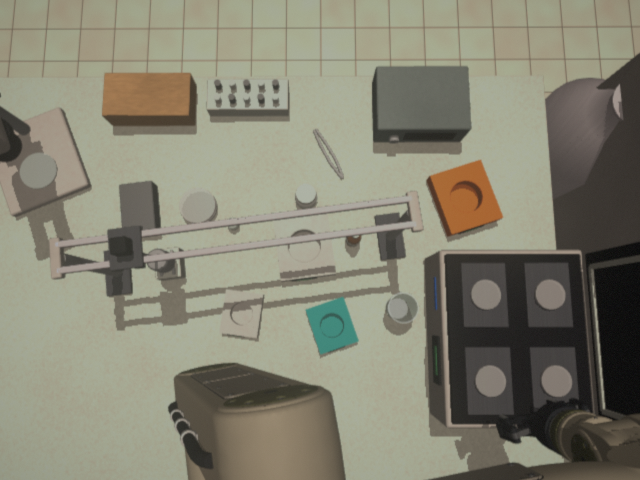

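Candidates for the well in the scene picture are orange (176,271), turquoise (348,257), small white (417,290) and larger white (333,297). The larger white one is under the rail, so it fits. I'll confirm it with crops of the well and knob.

Run:
```python
from h import *
np.set_printoptions(precision=4,suppress=True)
T=[]
P={}
for n,cs in(("scene",((333,297),(488,228))),("top",((305,247),(122,246)))):
    p=grab_frame(n);P[n]=p;r=[]
    for c in cs:
        x,y=c; r.append(cv2.resize(p["color"][y-35:y+35,x-48:x+48],None,fx=4,fy=4,interpolation=cv2.INTER_CUBIC))
    T.append(np.hstack(r))
    for k in("knob","well_hole0"):
        for o in trace(p,k)[:4]:
            m=o["pixels"]; v,u=np.nonzero(m); print(n,k,o["score"],u.mean(),v.mean(),u.min(),u.max(),v.min(),v.max(),len(u))
# rails in top: project line endpoints at z=.308
p=P["top"]
for uv in((52,243),(62,275),(410,194),(421,228)): print(uv,atz(p,*uv,.308))
cv2.imwrite("pics/crop1.png",np.vstack(T))
```

```text
scene knob 0.6 480.41459854014596 265.2199513381995 458 506 207 332 2055
scene well_hole0 0.95 347.47346251053074 258.11204717775905 326 369 241 275 1187
scene well_hole0 0.87 332.76781002638523 301.6151055408971 293 369 271 334 3032
scene well_hole0 0.79 176.1071679550246 274.08397751229796 137 213 248 302 2846
top knob 0.65 132.3306010928962 251.03715846994535 106 174 226 272 1830
top well_hole0 0.88 464.07898224224755 198.39623641664457 427 502 160 236 3773
top well_hole0 0.84 331.6904640489546 325.9117797042325 306 358 298 354 1961
top well_hole0 0.81 241.62927414517097 313.95260947810436 221 263 290 336 1667
top well_hole0 0.64 304.27664256523104 248.98899717070103 274 335 214 282 3181
(52, 243) [0.4746 0.314  0.308 ]
(62, 275) [0.4163 0.2915 0.308 ]
(410, 194) [ 0.5636 -0.339   0.308 ]
(421, 228) [ 0.5002 -0.357   0.308 ]
```

View pics/crop1.png

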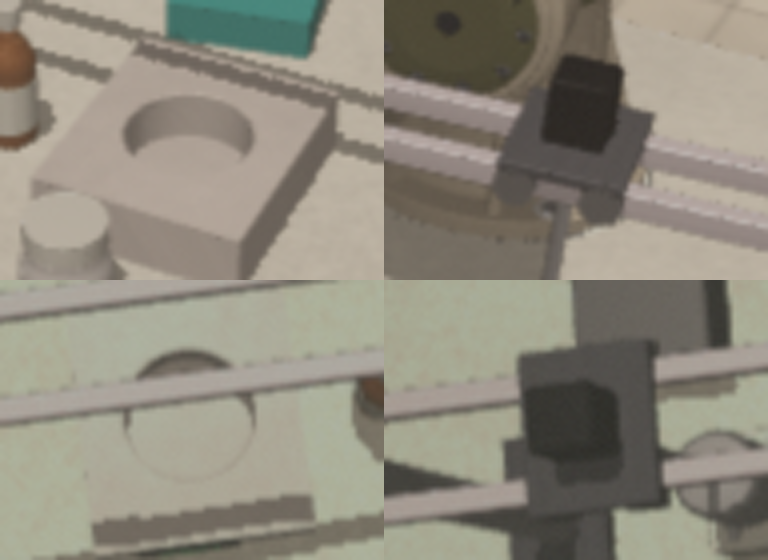

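The crop confirms the larger white block: hole centre at about (332,295) in scene and (304.4,246) in top. The knob is too dark to read accurately, so I'll brighten it.

Run:
```python
from h import *
np.set_printoptions(precision=4,suppress=True)
P={};T=[]
for n,c in(("scene",(491,225)),("top",(123,248))):
    p=P[n]=grab_frame(n);x,y=c
    g=p["color"][y-25:y+25,x-25:x+25].astype(float); g=np.clip(255*(g/110)**.6,0,255).astype(np.uint8)
    T.append(cv2.resize(g,None,fx=8,fy=8,interpolation=cv2.INTER_CUBIC))
cv2.imwrite("pics/knob.png",np.hstack(T))
W=tri(P["scene"],(332.1,295),P["top"],(304.4,246)); print("well",W)
print(atz(P["scene"],332.1,295,.04),atz(P["top"],304.4,246,.04))
# hypotheses: rig frame from rails; predicted rail corners in scene
for n in P: print(n,"z.308 ends", [np.round(proj(P[n],X)).tolist() for X in((.4746,.314,.308),(.4163,.2915,.308),(.5636,-.339,.308),(.5002,-.357,.308))])
```

```text
well [ 0.5037 -0.1398  0.0392]
[ 0.5039 -0.1378  0.04  ] [ 0.5044 -0.1411  0.04  ]
scene z.308 ends [[558.0, 255.0], [553.0, 236.0], [241.0, 181.0], [253.0, 168.0]]
top z.308 ends [[52.0, 243.0], [62.0, 275.0], [410.0, 194.0], [421.0, 228.0]]
```

View pics/knob.png

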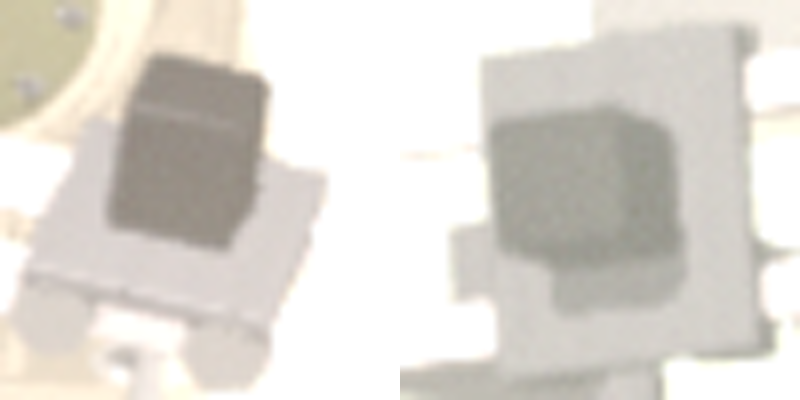

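Run:
```python
from h import *
from scipy.optimize import least_squares
np.set_printoptions(precision=4,suppress=True)
s,t=grab_frame("scene"),grab_frame("top")
print("knob",tri(s,(490.8,211.5),t,(117.9,245.6)),atz(s,490.8,211.5,.35),atz(t,117.9,245.6,.35)); print("plate",atz(t,125.4,248.3,.315))
d=np.array([.0864,-.6508]);d/=np.linalg.norm(d);W=np.array([.504,-.1398])
K=(atz(s,490.8,211.5,.35)+atz(t,117.9,245.6,.35))[:2]/2
print(d,np.degrees(np.arctan2(d[0],-d[1])),"line K->W deg",np.degrees(np.arctan2((W-K)[0],-(W-K)[1])),"travel",(W-K)@d,"lat",(W-K)@[d[1],-d[0]], K)
# rail line lateral at knob
M=np.array([.4455,.3028]);print((M-K)@[d[1],-d[0]],(M-W)@[d[1],-d[0]])
print("tool x,y axes", __import__("scipy.spatial.transform",fromlist=["Rotation"]).Rotation.from_quat(np.roll(manip.read_state()["orientation"],-1)).as_matrix())
st=manip.read_state();print(st["time"],st["tool_pos"],st["grip_width"],st["q"])
```

```text
knob [0.4636 0.1791 0.348 ] [0.4662 0.1808 0.35  ] [0.4637 0.1772 0.35  ]
plate [0.4636 0.177  0.315 ]
[ 0.1316 -0.9913] 7.5623471642097355 line K->W deg 6.989242008073358 travel 0.3211978630355409 lat 0.003212911883170378 [0.4649 0.179 ]
0.0029557338402940677 -0.0002571780428763066
tool x,y axes [[ 0.9569  0.2905 -0.    ]
 [ 0.2905 -0.9569 -0.0001]
 [-0.      0.0001 -1.    ]]
1.6 [ 0.167  -0.5502  0.2313] 0.08531689843058585 [-1.4156  0.3132  0.0461  1.3036 -0.      1.4312]
```

```bash
python3 -m handwheel '0 0 -47 4.75 1;0 0 -47 4.75 1;0 0 -47 0 1;0 0 -47 0 1;30 -38 0 0 1;30 -38 0 0 1;30 -38 0 0 1;30 -38 0 0 1;30 -38 0 0 1;30 -38 0 0 1;30 -38 0 0 1;0 0 0 0 1'
python3 - <<'E'
from h import *
from scipy.spatial.transform import Rotation as R
s=manip.read_state();A=R.from_quat(np.roll(s["orientation"],-1)).as_matrix();print(A.round(4),A.T@(np.array([.464,.179,.43])-s["tool_pos"])*1e3)
E
```

```text
time: 2.8
tool_pos: [0.343, -0.2546, 0.4203]
orientation: [0.0, 0.998, 0.068, 0.001]
ft_force: [0.0, 0.3, -0.5]
grip_width: 0.0853
gripper_force: 0.0
[[ 9.907e-01  1.364e-01  2.000e-03]
 [ 1.364e-01 -9.907e-01  1.000e-04]
 [ 2.000e-03  2.000e-04 -1.000e+00]] [ 179.03525006 -413.05729094   -9.40099325]
```

```bash
python3 -m handwheel '18 -41 -1 0 1;18 -41 -1 0 1;18 -41 -1 0 1;18 -41 -1 0 1;18 -41 -1 0 1;18 -41 -1 0 1;18 -41 -1 0 1;18 -41 -1 0 1;18 -41 -1 0 1;17 -41 0 0 1;0 -3 0 0 1;0 0 0 0 1'
python3 - <<'E'
from h import *
from scipy.spatial.transform import Rotation as R
s=manip.read_state();A=R.from_quat(np.roll(s["orientation"],-1)).as_matrix();print(A.round(4),A.T@(np.array([.464,.179,.319])-s["tool_pos"])*1e3)
p=grab_frame("scene"); a,b=p["color"][150:300,400:600],grab_frame("top")["color"][190:340,40:240]
cv2.imwrite("pics/app.png",np.hstack([cv2.resize(x,None,fx=2,fy=2) for x in(a,b)]))
E
```

```text
time: 4.0
tool_pos: [0.4682, 0.1563, 0.4278]
orientation: [-0.006, 0.997, 0.076, -0.001]
ft_force: [-0.3, -0.2, -0.4]
grip_width: 0.0857
gripper_force: 0.0
[[ 0.9883  0.1522 -0.0032]
 [ 0.1522 -0.9883  0.0126]
 [-0.0013 -0.0129 -0.9999]] [ -0.5211066  -21.67031395 109.09040822]
```

View pics/app.png

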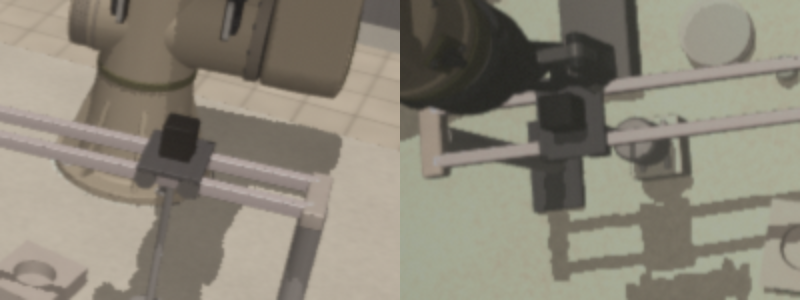

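The gripper is above the knob and still settling, and it lags about 22 mm along the rail. I'll correct that and check.

```bash
python3 -m handwheel '0 0 0 0 1;0 0 0 0 1'
cat >> h.py <<'E'
from scipy.spatial.transform import Rotation as Ro
def rel(X):
    s=manip.read_state();A=Ro.from_quat(np.roll(s["orientation"],-1)).as_matrix()
    print(s["time"],A[:,1].round(4),A[:,2].round(4),"rel mm",(A.T@(np.array(X)-s["tool_pos"])*1e3).round(1))
E
python3 -c "
from h import *
rel([.464,.179,.319])"
```

```text
time: 4.3
tool_pos: [0.4678, 0.1553, 0.4287]
orientation: [-0.007, 0.997, 0.075, -0.0]
ft_force: [0.1, -0.8, 0.5]
grip_width: 0.0853
gripper_force: 0.0
4.3 [ 0.1498 -0.9886 -0.0132] [-0.0014  0.0132 -0.9999] rel mm [ -0.3 -22.5 110. ]
```

```bash
python3 -m handwheel '0 -11 10 1.2 1;0 -11 20 0 1;0 0 20 0 1;0 0 15 0 1;0 0 0 0 1;0 0 0 0 1'
python3 -c "
from h import *
rel([.464,.179,.319]);print(manip.read_state()['q'])"
```

```text
time: 4.9
tool_pos: [0.4668, 0.1618, 0.3643]
orientation: [-0.014, 0.997, 0.077, -0.001]
ft_force: [0.3, 0.2, 0.4]
grip_width: 0.0855
gripper_force: 0.0
4.9 [ 0.1538 -0.9877 -0.0272] [-0.0044  0.0269 -0.9996] rel mm [ -0.2 -16.2  45.7]
[0.15426532 0.149532   0.15771006 1.57923096 0.02723369 3.14141902]
```

Joint 6 is at its limit. I'll lift a little and take the half-turn-equivalent grasp.

```bash
python3 -m handwheel '0 0 -20 -8.5 1;0 0 -20 -8.5 1;0 0 -20 -8.5 1;0 0 0 -8.5 1;0 0 0 -8.5 1;0 0 0 -8.5 1;0 0 0 -8.5 1;0 0 0 -8.5 1;0 0 0 -8.5 1;0 0 0 -8.5 1;0 0 0 -8.5 1;0 0 0 -8.5 1'
python3 -m handwheel '0 0 0 -8.5 1;0 0 0 -8.5 1;0 0 0 -8.5 1;0 0 0 -8.5 1;0 0 0 -8.5 1;0 0 0 -8.5 1;0 0 0 -8.5 1;0 0 0 -8.5 1;0 0 0 -8.5 1;0 0 0 0 1;0 0 0 0 1'
python3 -c "
from h import *
rel([.464,.179,.319]);print(manip.read_state()['q'])"
```

```text
time: 6.1
tool_pos: [0.4676, 0.1605, 0.4252]
orientation: [-0.009, 0.565, 0.825, 0.011]
ft_force: [-0.2, -0.1, -0.1]
grip_width: 0.0854
gripper_force: 0.0
time: 7.2
tool_pos: [0.4675, 0.1606, 0.4246]
orientation: [-0.001, -0.063, 0.998, 0.014]
ft_force: [-0.1, -0.1, 1.2]
grip_width: 0.0856
gripper_force: 0.0
7.2 [-0.125   0.9918  0.0273] [-0.0032  0.0271 -0.9996] rel mm [  1.2  15.8 106. ]
[0.15149262 0.17637074 0.33984886 1.73333368 0.02726071 0.02615027]
```

```bash
python3 -m handwheel '0 8 10 0 1;1 8 25 0 1;0 0 25 0 1;0 0 25 0 1;0 0 15 0 1;0 0 0 0 1;0 0 0 0 1'
python3 -c "
from h import *
rel([.464,.179,.320]);print(manip.read_state()['q'])"
```

```text
time: 7.9
tool_pos: [0.4634, 0.1794, 0.3242]
orientation: [-0.002, -0.064, 0.998, 0.014]
ft_force: [-0.1, -0.3, 0.4]
grip_width: 0.0854
gripper_force: 0.0
7.9 [-0.1281  0.9914  0.0273] [-0.0052  0.0269 -0.9996] rel mm [-0.5 -0.6  4.2]
[0.19087644 0.14754836 0.05785181 1.48112704 0.02739412 0.06237658]
```

```bash
python3 -m handwheel '0 0 3 0 0.5;0 0 0 0 0.2;0 0 0 0 0.2;0 0 0 0 0.2;0 0 0 0 0.2;0 0 0 0 0.2'
python3 -c "
from h import *
rel([.464,.179,.320]);print(manip.read_state()['ft_force'],manip.read_state()['ft_torque'])"
```

```text
time: 8.5
tool_pos: [0.464, 0.179, 0.3219]
orientation: [-0.001, -0.064, 0.998, 0.013]
ft_force: [-1.0, -0.2, 6.3]
grip_width: 0.0289
gripper_force: 60.8
8.5 [-0.1287  0.9913  0.0266] [-0.0032  0.0264 -0.9996] rel mm [ 0.  -0.1  1.9]
[-0.96499744 -0.24523767  6.25632386] [-0.74700371  0.079177   -0.02163113]
```

Gripped (28.9 mm, 61 N). The tracker has to be ready before the pull, so I'll write it now.

```bash
cat > tr.py <<'E'
import sys
from h import *
K=np.array([.464,.179,.3205]); d=np.array([.1295,-.9916,0]); n=np.array([.9916,.1295,0]); w=6.68
def cup(p,m):
    wd=m.sum(1); rows=np.nonzero(wd>=.7*np.percentile(wd[wd>0],95))[0]
    mm=m.copy(); mm[:rows.min()]=0; mm[rows.max()+1:]=0
    v,u=np.nonzero(mm); c,r=ray(p,u.mean(),v.mean()); X=c+r*((K-c)@n)/(r@n); return (X-K)@d, X[2]
def track(N):
    D=[]
    for i in range(N):
        s=manip.read_state(); p=grab_frame("scene"); o=trace(p,"canister")
        if not o: continue
        S,z=cup(p,o[0]["pixels"]); st=(s["tool_pos"]-K)@d
        D.append([s["time"],st,S-st,z,s["ft_force"]@d,s["ft_force"]@n,s["ft_force"][2]])
    return np.array(D)
if __name__=="__main__":
    np.set_printoptions(precision=4,suppress=True)
    D=track(int(sys.argv[1])); print(D); np.save("last.npy",D)
    if len(D)>4:
        t0=manip.read_state()["time"]; T=D[:,0]-t0; th=np.arctan2(D[:,2],.312-D[:,3]) 
        c,*_=np.linalg.lstsq(np.c_[np.cos(w*T),np.sin(w*T),np.ones_like(T)],th,rcond=None)
        print("now",t0,"theta",c[0],"thetadot/w",c[1],"bias",c[2],"amp",np.hypot(c[0],c[1]),"res",np.std(th-np.c_[np.cos(w*T),np.sin(w*T),np.ones_like(T)]@c))
    rel([0,0,0])
E
python3 tr.py 1
```

```text
[[ 8.5    -0.      0.0002  0.0975  0.1182 -0.9886  6.2563]]
8.6 [-0.1287  0.9913  0.0266] [-0.0032  0.0265 -0.9996] rel mm [ 483.3 -126.3  318.5]
```

```bash
python3 -m handwheel '0 -5 -0.1 0 0.2;0 -10 -0.3 0 0.2;0 -10 -0.3 0 0.2;0 -10 -0.3 0 0.2;0 -10 -0.3 0 0.2;0 -10 -0.3 0 0.2;0 -10 -0.3 0 0.2;0 -10 -0.3 0 0.2;0 -10 -0.3 0 0.2;0 -10 -0.3 0 0.2;0 -5 -0.1 0 0.2'
python3 tr.py 11
```

```text
time: 9.7
tool_pos: [0.4772, 0.079, 0.3219]
orientation: [-0.001, -0.064, 0.998, 0.013]
ft_force: [-0.3, 1.2, 6.1]
grip_width: 0.0286
gripper_force: 60.7
[[ 9.7     0.1009  0.0426  0.1016 -1.2398 -0.1205  6.0871]
 [ 9.8     0.1013  0.0539  0.1045  2.0362 -0.2785  4.8848]
 [ 9.9     0.101   0.0428  0.1011  2.3748 -0.9417  4.8614]
 [10.1     0.1007 -0.0227  0.0987  1.7987 -0.3775  5.2876]
 [10.2     0.1005 -0.048   0.1019 -0.184  -0.4808  5.5903]
 [10.3     0.1005 -0.0529  0.1032 -0.0734 -0.0166  6.0824]
 [10.4     0.1004 -0.0345  0.1022  0.4733 -0.8379  6.3934]
 [10.5     0.1005 -0.0019  0.0987  0.0003  0.3915  5.8728]
 [10.6     0.1005  0.032   0.0983  0.0357  0.1591  4.7552]
 [10.7     0.1005  0.0513  0.1041  0.7745 -0.4303  5.2992]]
now 10.8 theta 0.2334788091325937 thetadot/w -0.09735564249318483 bias 0.0003974537251714272 amp 0.2529633875469629 res 0.0009803449197172227
10.8 [-0.1285  0.9914  0.0261] [-0.0032  0.0259 -0.9997] rel mm [483.4 -25.8 321.3]
```

Tracking is clean: 0.25 rad amplitude, with a fit residual of 0.001 rad. Next I'll work out a travel profile that cancels the swing.

```bash
cat > plan.py <<'E'
import sys,numpy as np
from scipy.optimize import minimize
w=6.68;L=.22
def sim(x,th,thd,tau,tail=5,full=False):   # thd = thetadot/w ; x in mm per 0.1 s row
    v=np.r_[0,np.array(x)/100,0]; dv=np.diff(v); h=np.array([th,thd]); out=[]
    R=lambda t:np.array([[np.cos(w*t),np.sin(w*t)],[-np.sin(w*t),np.cos(w*t)]])
    h=R(tau)@h
    for i,k in enumerate(dv):
        out.append(h.copy()); h=h+[0,-k/L/w]; out.append(h.copy())
        if i<len(x): h=R(.1)@h
    return (h,np.array(out))
def plan(N,dist,th,thd,tau=.01):
    f=lambda x:np.sum(np.diff(np.r_[0,x,0])**2)
    c=[dict(type="eq",fun=lambda x:x.sum()-dist),dict(type="eq",fun=lambda x:sim(x,th,thd,tau)[0]*1000)]
    r=minimize(f,np.full(N,dist/N),constraints=c,method="SLSQP",options=dict(maxiter=300))
    h,o=sim(r.x,th,thd,tau); return r,np.abs(o[:,0]).max()
if __name__=="__main__":
    a=[float(q) for q in sys.argv[1:4]]
    for N in map(int,sys.argv[4:]):
        r,m=plan(N,*a); xr=r.x.round(); h=sim(xr,a[1],a[2],.01)[0]
        print(N,r.success,r.x.round(1).tolist(),"sum",xr.sum(),"max th",m.round(3),"max amp",np.hypot(*sim(r.x,a[1],a[2],.01)[1].T).max().round(3),"res",h.round(4),"tau0",sim(xr,a[1],a[2],0.03)[0].round(3))
E
python3 plan.py 220 .2335 -.0974 7 8 9 10 11 12
```

```text
7 True [72.8, 53.9, 4.8, -20.9, -1.3, 44.8, 65.9] sum 221.0 max th 0.459 max amp 0.649 res [0.0002 0.0014] tau0 [ 0.03  -0.015]
8 True [47.2, 45.2, 19.7, -1.8, -1.9, 19.6, 45.0, 47.1] sum 220.0 max th 0.368 max amp 0.489 res [0.0004 0.0023] tau0 [ 0.014 -0.029]
9 True [30.1, 34.1, 22.5, 9.2, 5.1, 13.7, 29.8, 41.2, 34.3] sum 220.0 max th 0.361 max amp 0.417 res [ 0.0025 -0.0002] tau0 [-0.006 -0.033]
10 True [18.6, 23.6, 19.5, 13.2, 10.8, 15.1, 24.6, 33.8, 35.7, 25.0] sum 222.0 max th 0.328 max amp 0.363 res [-0.0034  0.0008] tau0 [-0.03 -0.02]
11 True [11.1, 15.1, 14.3, 12.6, 13.2, 17.5, 24.4, 31.0, 33.7, 29.4, 17.7] sum 219.0 max th 0.3 max amp 0.321 res [-0.0027  0.001 ] tau0 [-0.036  0.002]
12 True [6.7, 9.1, 9.3, 9.9, 12.9, 18.5, 25.3, 31.0, 33.2, 30.2, 22.4, 11.5] sum 219.0 max th 0.293 max amp 0.295 res [-0.0026  0.0006] tau0 [-0.029  0.022]
```

```bash
python3 plan.py 110 .2335 -.0974 8 9 10 11 12;python3 plan.py 70 .2335 -.0974 8 10 12
```

```text
8 True [30.4, 26.7, 7.1, -8.9, -9.0, 6.9, 26.5, 30.3] sum 110.0 max th 0.278 max amp 0.392 res [0.0001 0.0022] tau0 [ 0.014 -0.029]
9 True [18.9, 19.2, 9.0, -1.5, -4.3, 3.0, 16.3, 26.3, 23.1] sum 110.0 max th 0.273 max amp 0.333 res [ 0.0038 -0.0028] tau0 [-0.005 -0.035]
10 True [10.9, 12.0, 6.9, 1.3, -0.3, 4.0, 12.7, 21.2, 24.1, 17.3] sum 110.0 max th 0.251 max amp 0.301 res [ 0.0026 -0.0005] tau0 [-0.024 -0.021]
11 True [5.7, 6.0, 3.3, 0.9, 1.3, 5.6, 12.5, 19.3, 22.6, 20.4, 12.3] sum 110.0 max th 0.244 max amp 0.275 res [0.0047 0.0009] tau0 [-0.029  0.002]
12 True [2.8, 2.1, -0.0, -0.9, 1.1, 6.3, 13.1, 19.3, 22.3, 20.9, 15.4, 7.6] sum 109.0 max th 0.24 max amp 0.262 res [-0.0031  0.0011] tau0 [-0.029  0.023]
8 True [24.3, 20.0, 2.5, -11.5, -11.6, 2.4, 19.8, 24.1] sum 69.0 max th 0.245 max amp 0.359 res [-0.0014 -0.0028] tau0 [ 0.012 -0.034]
10 True [8.1, 7.7, 2.4, -3.1, -4.4, -0.0, 8.3, 16.6, 19.8, 14.5] sum 71.0 max th 0.226 max amp 0.282 res [-0.0015  0.0017] tau0 [-0.028 -0.019]
12 True [1.4, -0.5, -3.4, -4.8, -3.1, 1.8, 8.7, 15.0, 18.4, 17.5, 12.9, 6.2] sum 71.0 max th 0.226 max amp 0.257 res [-0.0017 -0.0006] tau0 [-0.028  0.021]
```

Running the 12-row, 110 mm plan. Tool y is opposite to travel, so the signs flip.

```bash
python3 -m handwheel '0 -3 -0.1 0 0.2;0 -2 0 0 0.2;0 0 0 0 0.2;0 1 0 0 0.2;0 -1 0 0 0.2;0 -6 -0.2 0 0.2;0 -13 -0.3 0 0.2;0 -19.5 -0.5 0 0.2;0 -22.5 -0.6 0 0.2;0 -21 -0.6 0 0.2;0 -15.5 -0.4 0 0.2;0 -7.5 -0.2 0 0.2'
python3 tr.py 9
```

```text
time: 12.0
tool_pos: [0.4916, -0.0311, 0.3219]
orientation: [-0.0, -0.064, 0.998, 0.013]
ft_force: [0.5, 1.5, 5.6]
grip_width: 0.0291
gripper_force: 60.7
[[12.      0.2119  0.0036  0.0968 -1.4079  0.6396  5.6156]
 [12.1     0.2121  0.0066  0.0981  0.9109  0.2582  5.913 ]
 [12.2     0.2115  0.006   0.0973  0.9329  0.0611  5.8374]
 [12.3     0.2113  0.0039  0.0989 -0.2698  0.3338  6.0667]
 [12.4     0.2112 -0.0011  0.0985  0.9531  1.0506  4.879 ]
 [12.5     0.2111 -0.0057  0.0974  1.1571  1.396   6.1863]
 [12.6     0.2111 -0.0066  0.0968  1.6896  0.0316  6.3324]
 [12.7     0.2111 -0.0054  0.0967  1.2975  0.2678  5.6363]
 [12.8     0.211  -0.0022  0.0968  1.5849  0.2714  5.4022]]
now 12.9 theta 0.010720945743454816 thetadot/w 0.02979132320069918 bias -0.0002616574794004652 amp 0.031661674240043264 res 0.0017063667091026912
12.9 [-0.1283  0.9914  0.0254] [-0.0027  0.0252 -0.9997] rel mm [483.7  84.9 323.9]
```

```bash
sed -i 's/tau=.01/tau=.03/; s/a\[2\],.01/a[2],.03/g; s/a\[2\],0.03/a[2],0.05/' plan.py; python3 plan.py 110 .0107 .0298 12 14 16
```

```text
12 True [4.6, 8.0, 10.1, 11.0, 11.1, 11.0, 10.8, 10.8, 10.5, 9.7, 7.8, 4.5] sum 112.0 max th 0.057 max amp 0.058 res [0.0013 0.0063] tau0 [-0.002  0.003]
14 True [2.8, 5.0, 6.7, 8.0, 9.1, 10.1, 10.9, 11.3, 11.2, 10.5, 9.2, 7.4, 5.2, 2.7] sum 110.0 max th 0.049 max amp 0.049 res [0.0004 0.0007] tau0 [-0.003  0.003]
16 True [2.3, 3.9, 5.0, 5.9, 6.9, 8.2, 9.6, 10.7, 11.4, 11.2, 10.2, 8.6, 6.7, 4.7, 3.1, 1.6] sum 111.0 max th 0.04 max amp 0.041 res [-0.0019  0.0065] tau0 [-0.001  0.011]
```

```bash
python3 -m handwheel '0 -4.6 -0.1 0 0.2;0 -8 -0.2 0 0.2;0 -10 -0.3 0 0.2;0 -11 -0.3 0 0.2;0 -11 -0.3 0 0.2;0 -11 -0.3 0 0.2;0 -10.8 -0.3 0 0.2;0 -10.8 -0.3 0 0.2;0 -10.5 -0.3 0 0.2;0 -9.7 -0.2 0 0.2;0 -7.8 -0.2 0 0.2;0 -4.5 -0.1 0 0.2'
python3 tr.py 9
python3 - <<'E'
from h import *
s,t=grab_frame("scene"),grab_frame("top")
a=cv2.resize(s["color"][225:345,270:390],None,fx=3.33,fy=3.33,interpolation=cv2.INTER_CUBIC)
b=cv2.resize(t["color"][190:310,240:360],None,fx=3.33,fy=3.33,interpolation=cv2.INTER_CUBIC)
cv2.imwrite("pics/well2.png",np.hstack([a,b]))
st=manip.read_state();X=np.array(st["tool_pos"])
for p in(s,t):print([np.round(proj(p,[X[0],X[1],z]),1).tolist() for z in(.04,.058,.1)])
E
```

```text
time: 14.1
tool_pos: [0.5057, -0.1393, 0.3219]
orientation: [-0.0, -0.064, 0.998, 0.013]
ft_force: [1.4, 1.4, 6.2]
grip_width: 0.0292
gripper_force: 60.6
[[14.1     0.3211  0.0011  0.0968 -1.2048  1.5996  6.2474]
 [14.2     0.3214  0.0008  0.0981  1.2036  0.4883  5.9895]
 [14.3     0.3212  0.0015  0.0962 -0.001   1.3789  5.781 ]
 [14.4     0.321   0.0016  0.0995  0.6125  0.7544  5.2172]
 [14.5     0.321   0.0005  0.0974  1.1689  1.284   5.5482]
 [14.6     0.321  -0.0001  0.0972  1.4843  1.1438  5.7432]
 [14.7     0.321  -0.0017  0.0979  0.4931  1.4158  5.8167]
 [14.8     0.3209 -0.0019  0.0979  1.0002  0.8511  6.0923]
 [14.9     0.3209 -0.0016  0.0966  0.8501  1.4678  5.2419]]
now 15.0 theta -0.0011306289309675236 thetadot/w 0.008101252488839358 bias -5.999609001253516e-05 amp 0.00817976855830693 res 0.0018839511218045426
15.0 [-0.1284  0.9914  0.025 ] [-0.0021  0.0249 -0.9997] rel mm [484.  194.9 326.4]
[[331.2, 295.2], [331.3, 289.1], [331.6, 274.5]]
[[303.6, 245.4], [303.5, 244.4], [303.2, 241.8]]
```

View pics/well2.png

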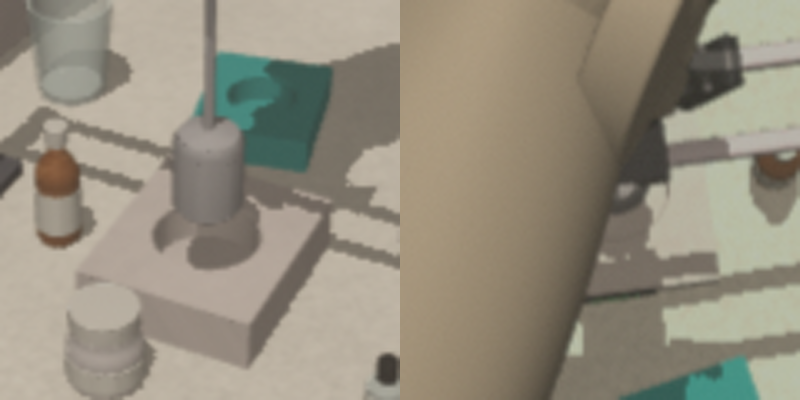

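The canister hangs over the well (rim centre at about (332,295) in scene). Both cameras' well readings, corrected by each camera's own knob offset, give a travel of 0.321 m, and I am at 0.3209. The bottle, jar and flask are undisturbed. I'll trim the last 2 mm of swing.

```bash
python3 tr.py 10 | tail -2 | tee o.txt; python3 plan.py 0 $(awk '/theta/{print $4,$6}' o.txt) 6 8 10
```

```text
now 16.1 theta -0.1200463162383031 thetadot/w 0.034466085580230454 bias 0.06023391467353415 amp 0.12489607318731219 res 0.16371418865735976
16.1 [-0.1284  0.9914  0.0251] [-0.0022  0.025  -0.9997] rel mm [484.  194.9 326.4]
6 True [-14.6, -4.9, 8.9, 12.8, 4.2, -6.4] sum 0.0 max th 0.111 max amp 0.192 res [-0.0027  0.0021] tau0 [-0.019 -0.001]
8 True [-6.6, -3.9, 2.8, 7.9, 7.9, 2.7, -4.1, -6.7] sum 0.0 max th 0.111 max amp 0.151 res [0.0029 0.0029] tau0 [-0.004  0.018]
10 True [-1.5, -0.0, 2.9, 5.3, 5.6, 3.4, -0.5, -4.3, -6.2, -4.7] sum 0.0 max th 0.111 max amp 0.13 res [0.0032 0.0025] tau0 [0.017 0.012]
```

An outlier detection spoiled that fit. I'll refit with the outlier removed.

```bash
cat > fit.py <<'E'
import numpy as np
from h import manip
D=np.load("last.npy");th=np.arctan2(D[:,2],.312-D[:,3]);D=D[abs(th)<.05];th=th[abs(th)<.05];w=6.68
t0=manip.read_state()["time"];T=D[:,0]-t0;A=np.c_[np.cos(w*T),np.sin(w*T),np.ones_like(T)];c=np.linalg.lstsq(A,th,rcond=None)[0]
print(len(T),t0,D[:,1].mean(),"amp",np.hypot(*c[:2]),"bias",c[2],"res",np.std(th-A@c));print(c[0],c[1])
E
python3 fit.py | tee o.txt; python3 plan.py 0 $(tail -1 o.txt) 6 8 10
```

```text
8 16.1 0.3209480354155083 amp 0.009125043460635038 bias -0.0012363663415241775 res 0.002083881340698877
0.006460826696902102 0.006443922450734128
6 True [0.3, 0.5, 0.4, -0.1, -0.5, -0.6] sum -1.0 max th 0.008 max amp 0.009 res [ 0.0023 -0.0021] tau0 [ 0.003 -0.001]
8 True [0.5, 0.5, 0.2, -0.2, -0.4, -0.4, -0.2, -0.0] sum 1.0 max th 0.008 max amp 0.009 res [0.0021 0.005 ] tau0 [0.003 0.005]
10 True [0.3, 0.4, 0.2, -0.1, -0.3, -0.4, -0.3, -0.1, 0.1, 0.2] sum 0.0 max th 0.008 max amp 0.009 res [0.009  0.0017] tau0 [0.009 0.   ]
```

```bash
python3 -m handwheel '0 -0.3 0 0 0.2;0 -0.5 0 0 0.2;0 -0.4 0 0 0.2;0 0.1 0 0 0.2;0 0.5 0 0 0.2;0 0.6 0 0 0.2'; python3 tr.py 14 >/dev/null; python3 fit.py
```

```text
time: 16.7
tool_pos: [0.5057, -0.1392, 0.3219]
orientation: [-0.0, -0.064, 0.998, 0.013]
ft_force: [0.8, -0.7, 5.5]
grip_width: 0.0289
gripper_force: 60.5
12 18.1 0.3208374043193289 amp 0.0014788904059513035 bias 0.0018512157786187118 res 0.0021073330312052865
0.0011496032898583987 -0.0009303381690340118
```

```bash
Z='python3 -m handwheel'; 
python3 -m handwheel '0 0 0 0 0.2;0 0 0 0 0.2;0 0 0 0 0.2;0 0 0 0 0.2;0 0 0 0 0.2;0 0 0 0 0.2;0 0 0 0 0.2;0 0 0 0 0.2;0 0 0 0 0.2;0 0 0 0 0.2;0 0 0 0 0.2;0 0 0 0 0.2' >/dev/null
python3 -m handwheel '0 0 0 0 0.2;0 0 0 0 0.2;0 0 0 0 0.2;0 0 0 0 0.2;0 0 0 0 0.2;0 0 0 0 0.2;0 0 0 0 0.2;0 0 0 0 0.2;0 0 0 0 0.2;0 0 0 0 0.2;0 0 0 0 0.2;0 0 0 0 0.2' >/dev/null
python3 -m handwheel '0 0 0 0 0.2;0 0 0 0 0.2;0 0 0 0 0.2;0 0 0 0 0.2;0 0 0 0 0.2;0 0 0 0 0.2;0 0 0 0 0.2;0 0 0 0 0.2;0 0 0 0 0.2;0 0 0 0 0.2;0 0 0 0 0.2;0 0 0 0 0.2' >/dev/null
python3 tr.py 12 >/dev/null; python3 fit.py
```

```text
12 22.9 0.32082631591114225 amp 0.005857651817913659 bias 0.004022620685305834 res 0.010231958448960767
-0.005514230699425363 -0.001976194477631708
```

```bash
python3 -m handwheel '0 0 0 0 0.4;0 0 0 0 0.5;0 0 0 0 0.7;0 0 0 0 1;0 0 0 0 1;0 0 0 0 1;0 0 -5 0 1;0 0 -15 0 1;0 0 -25 0 1;0 0 -30 0 1;0 0 -25 0 1;0 0 -10 0 1'
python3 - <<'E'
import tr; from h import *
np.set_printoptions(precision=4,suppress=True)
D=tr.track(12); S=D[:,1]+D[:,2]; print("cup s",S, "z",D[:,3]); rel([0,0,0])
s=grab_frame("scene");cv2.imwrite("pics/end.png",s["color"])
E
```

```text
time: 24.1
tool_pos: [0.5058, -0.1411, 0.4341]
orientation: [0.0, -0.065, 0.998, 0.013]
ft_force: [0.4, 0.4, -0.7]
grip_width: 0.0854
gripper_force: 0.0
cup s [0.3202 0.3201 0.3197 0.3206 0.3216 0.3207 0.3207 0.32   0.3195 0.3197
 0.3199] z [0.0982 0.0976 0.0987 0.0967 0.0983 0.097  0.0985 0.097  0.0976 0.0976
 0.0975]
25.3 [-0.1287  0.9913  0.0272] [-0.0046  0.0269 -0.9996] rel mm [482.6 193.  437.1]
```

View pics/end.png

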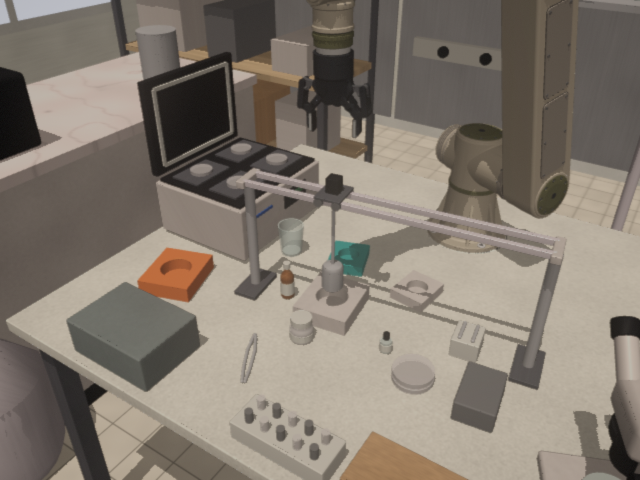

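The gripper is clear and the canister hangs still (within about 1 mm) over the well at (332,290), with everything around it in place. Handing in.

```bash
python3 -c "
from cell import manip
print(manip.job_done())"
```

```text
the job is handed in; nothing more can be done
None
```

The canister hangs still over the well of the larger white block, centred to about 1 mm by my measurement. It was held there over six seconds before I released the knob, the neighbouring items look undisturbed in the final picture, and I handed the job in at about 25 s; no verdict came back.

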